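Restock the bottle-opener case on the smith's stall

ROBOT

A 7-joint arm with a two-finger parallel gripper is mounted at the origin on the work surface. World frame = base frame: x ahead of the robot, y to its left, z up, the work surface at z = 0. Lengths are in m, angles in rad, forces in N, time in s.
With the tool pointing down it reaches from about 0.425 to 0.825 m from the base axis. Payload 3.6 kg.
Tool frame: the origin (TCP) lies between the finger pads; the fingertips stand 14 mm ahead of it and the grasp point (between the pads) lies 5 mm behind it (r.tip_reach is the distance from the TCP to the fingertips, in m); z points along the fingers, y is the line along which they close (so a half turn about z gives the same grasp; the last joint's range is limited). The gripper opens to 93 mm and grips with 3 to 60 N. Pads are 15 mm wide; open, the fingers measure 128 mm over their backs; the gripper's body (75 mm by 188 mm) begins 65 mm behind the grasp point.
Start: joints at [1.282, 0.615, -0.013, 1.423, 0.008, 1.103, -0.04], TCP at [0.169, -0.628, 0.233] pointing down, gripper open.
Joint ranges: [-3.12, 3.12], [-0.3, 2.06], [-1.34, 1.32], [0.26, 2.42], [-1.36, 4.5], [0.01, 1.98], [-2.84, 2.84]. Speed limits (rad/s): [2.79, 2.79, 3.14, 3.14, 3.14, 3.14, 3.14].

INTERFACE

Orientations are given as [roll, pitch, yaw] about the fixed x, y, z axes, in that order (R = Rz(yaw) Ry(pitch) Rx(roll)).
In Python, from station import r, cams gives the robot as it stands.
- The arm moves only by the tool step_arm, never from a script. Its argument "steps" is a list of rows, each an object with "offset": the shift along the world's x, y, z in mm, a list of three; "angular": the turn, a rotation vector about the world's x, y, z in rad, a list of three. A call has exactly 8 rows; each row shifts and turns the commanded pose from where the row before left it; what a row does not reach is not made up. A row lasts 1/8 s, in which the tool goes at most 62.5 mm and 10.7 degrees, less where a joint would pass 70% of its speed; a pose out of reach is approached as far as the arm can. A call with a gripper value outside its range is refused whole. "fingers" is the opening, from -1 (shut) to 1 (fully open), set as the call begins (left out, the last holds). The fingers move at their own pace and stop on an object; "force" is the grip in N (left out, the last holds). Time passes only in rows, so rows that do not move let the fingers close, or fill a call up. It gives the time, the measured TCP pose, the force, the opening and the grip force at its end, in the units of the state.
- r.sense(): the state, without advancing time (a new reading comes with each control period).
- cams.grab_frame(name): name is "scene" or "top"; returns the picture (420x560x3 uint8, red, green, blue); there is no depth.
- cams.camera_info(name): a dict with "fx", "fy", "cx", "cy" (pixels), "T" (4x4, takes a point from camera to world coordinates). Camera axes: x right, y down, z forward; pixel columns grow to the right and rows downward; lengths in m; the calibration is good to about 2 mm. A picture is of the moment at which its call begins. camera_info takes no time and is no camera call.
- r.finish_job(): hands the job in; it is judged then, once.
The state is a dict: "time_s": time; "qpos": joint angles; "qd": joint speeds; "effort": joint torques, N m; "tcp_pos": TCP position; "eef_rot": TCP orientation; "force": force on the tool from outside, world axes, zero at the start; "ft_torque": the same for the moment, N m; "opening": finger opening in m; "grasp_force": force on a finger pad.
Only numpy, scipy, OpenCV 4.12 (cv2) and the standard library are available. Lean on these libraries where they do the work, as an engineer would, in place of code of your own. Each camera call takes 0.05 s, during which the arm holds its last target. There are 200 camera calls.

TASK

Slide the glass cover of the display case fully open and lay the two spare bottle openers from the counter into the two empty pockets, one in each, lengthwise, flat and without dropping them. Then slide the glass fully shut, leaving the openers already in the case and the bell, goblet and candlestick as they are.

Things in the scene. Friction and masses are not known exactly. Their poses are not given: they have to be found in the camera images.
- case: fixed wooden display case, 290 (x) by 305 mm (y), 50 high (brass rails on the x edges 55). Origin: middle of its underside. -y half: four pockets in a row along x, pitch 60, between ribs 6 thick and 8 above the pocket floors; side walls: inner faces at x = +-129, 50 high; wall at the pockets' -y end 44 high. +y half: closed deck 44 high, the glass slides over it.
- pane (a joint): the glass cover: slides horizontally along the case's y. 0 = fully shut over the pockets, 0.155 m = fully open, pockets clear (towards the case's +y, over the deck). Glass 144 mm along y, 4 mm thick, its top 50 mm above the table; light friction, stays where it is left.
- pane_grip (a point): top centre of the glass cover's black bar handle, moving with the glass: bar 90 mm long along the case's x, 14 mm thick along y, standing 30 mm above the glass (its top 80 mm above the table). Axes as the case.
- pocket0 (a point): pocket in the display case, cream felt floor 136 mm long (y) by 54 mm wide (x), for one opener lying lengthwise along y, either way round. Point: centre of its floor, 14 mm above the table, axes as the case. May be empty or hold an opener at the start. Nearest the case's -x edge.
- pocket1 (a point): pocket in the display case, cream felt floor 136 mm long (y) by 54 mm wide (x), for one opener lying lengthwise along y, either way round. Point: centre of its floor, 14 mm above the table, axes as the case. May be empty or hold an opener at the start. 
- pocket2 (a point): pocket in the display case, cream felt floor 136 mm long (y) by 54 mm wide (x), for one opener lying lengthwise along y, either way round. Point: centre of its floor, 14 mm above the table, axes as the case. May be empty or hold an opener at the start. 
- pocket3 (a point): pocket in the display case, cream felt floor 136 mm long (y) by 54 mm wide (x), for one opener lying lengthwise along y, either way round. Point: centre of its floor, 14 mm above the table, axes as the case. May be empty or hold an opener at the start. Nearest the case's +x edge.
- opener0: bottle opener, 124 mm long, 42 wide, 160 g: dark wooden handle (82 long, 20 wide, 24 high) with a steel loop (42 wide, 10 high) at one end. Origin: middle of its length, on the underside; the handle is there, grip it 12 mm up or higher. x: along it towards the loop; z up when flat. Starts in one of the pockets: leave it.
- opener1: bottle opener, 124 mm long, 42 wide, 160 g: dark wooden handle (82 long, 20 wide, 24 high) with a steel loop (42 wide, 10 high) at one end. Origin: middle of its length, on the underside; the handle is there, grip it 12 mm up or higher. x: along it towards the loop; z up when flat. Starts in one of the pockets: leave it.
- opener2: bottle opener, 124 mm long, 42 wide, 160 g: dark wooden handle (82 long, 20 wide, 24 high) with a steel loop (42 wide, 10 high) at one end. Origin: middle of its length, on the underside; the handle is there, grip it 12 mm up or higher. x: along it towards the loop; z up when flat. A spare, starts lying on the counter.
- opener3: bottle opener, 124 mm long, 42 wide, 160 g: dark wooden handle (82 long, 20 wide, 24 high) with a steel loop (42 wide, 10 high) at one end. Origin: middle of its length, on the underside; the handle is there, grip it 12 mm up or higher. x: along it towards the loop; z up when flat. A spare, starts lying on the counter.
- bell: bystander: brass hand bell with black handle, standing, 72 mm across, 144 mm high; origin under its centre
- goblet: bystander: steel goblet, standing, 68 mm across, 110 mm high; origin under its centre
- candlestick: bystander: dark iron candlestick, standing, 80 mm across, 100 mm high; origin under its centre
There are look-alikes about, which are no part of the job. What is shaped like the opener3 but red is not meant.

How it is judged:
On the way, in this order (a step that is already met when the one before it is completed fails the run):
1. the glass has been slid open (more than 120 mm) (value of joint pane above 0.12 m), for 0.1 s.
2. both spares lie flat in pockets, let go (((x of opener2 in the frame of pocket0 between -0.014 and 0.014 m and y of opener2 in the frame of pocket0 between -0.012 and 0.012 m and z of opener2 in the frame of pocket0 between -0.006 and 0.006 m and angle between the x axis of opener2 and the y axis of pocket0, either way round below 0.3 rad and angle between opener2's own z axis and vertical below 0.1 rad) or (x of opener2 in the frame of pocket1 between -0.014 and 0.014 m and y of opener2 in the frame of pocket1 between -0.012 and 0.012 m and z of opener2 in the frame of pocket1 between -0.006 and 0.006 m and angle between the x axis of opener2 and the y axis of pocket1, either way round below 0.3 rad and angle between opener2's own z axis and vertical below 0.1 rad) or (x of opener2 in the frame of pocket2 between -0.014 and 0.014 m and y of opener2 in the frame of pocket2 between -0.012 and 0.012 m and z of opener2 in the frame of pocket2 between -0.006 and 0.006 m and angle between the x axis of opener2 and the y axis of pocket2, either way round below 0.3 rad and angle between opener2's own z axis and vertical below 0.1 rad) or (x of opener2 in the frame of pocket3 between -0.014 and 0.014 m and y of opener2 in the frame of pocket3 between -0.012 and 0.012 m and z of opener2 in the frame of pocket3 between -0.006 and 0.006 m and angle between the x axis of opener2 and the y axis of pocket3, either way round below 0.3 rad and angle between opener2's own z axis and vertical below 0.1 rad)) and ((x of opener3 in the frame of pocket0 between -0.014 and 0.014 m and y of opener3 in the frame of pocket0 between -0.012 and 0.012 m and z of opener3 in the frame of pocket0 between -0.006 and 0.006 m and angle between the x axis of opener3 and the y axis of pocket0, either way round below 0.3 rad and angle between opener3's own z axis and vertical below 0.1 rad) or (x of opener3 in the frame of pocket1 between -0.014 and 0.014 m and y of opener3 in the frame of pocket1 between -0.012 and 0.012 m and z of opener3 in the frame of pocket1 between -0.006 and 0.006 m and angle between the x axis of opener3 and the y axis of pocket1, either way round below 0.3 rad and angle between opener3's own z axis and vertical below 0.1 rad) or (x of opener3 in the frame of pocket2 between -0.014 and 0.014 m and y of opener3 in the frame of pocket2 between -0.012 and 0.012 m and z of opener3 in the frame of pocket2 between -0.006 and 0.006 m and angle between the x axis of opener3 and the y axis of pocket2, either way round below 0.3 rad and angle between opener3's own z axis and vertical below 0.1 rad) or (x of opener3 in the frame of pocket3 between -0.014 and 0.014 m and y of opener3 in the frame of pocket3 between -0.012 and 0.012 m and z of opener3 in the frame of pocket3 between -0.006 and 0.006 m and angle between the x axis of opener3 and the y axis of pocket3, either way round below 0.3 rad and angle between opener3's own z axis and vertical below 0.1 rad)) and linear speed of each of opener0, opener1, opener2, opener3 below 0.02 m/s and contact force between the fingers and opener2 below 0.1 N and contact force between the fingers and opener3 below 0.1 N), for 0.2 s.
At the end, for the whole second after the job is handed in: Both spares lie at rest in the pockets that were empty, let go, flat on the floor (6 mm, 0.1 rad), lengthwise (0.3 rad), centred within 14 mm across and 12 mm along; the two already there moved under 20 mm; glass shut within 6 mm; bell, goblet and candlestick moved under 30 mm (((x of opener2 in the frame of pocket0 between -0.014 and 0.014 m and y of opener2 in the frame of pocket0 between -0.012 and 0.012 m and z of opener2 in the frame of pocket0 between -0.006 and 0.006 m and angle between the x axis of opener2 and the y axis of pocket0, either way round below 0.3 rad and angle between opener2's own z axis and vertical below 0.1 rad) or (x of opener2 in the frame of pocket1 between -0.014 and 0.014 m and y of opener2 in the frame of pocket1 between -0.012 and 0.012 m and z of opener2 in the frame of pocket1 between -0.006 and 0.006 m and angle between the x axis of opener2 and the y axis of pocket1, either way round below 0.3 rad and angle between opener2's own z axis and vertical below 0.1 rad) or (x of opener2 in the frame of pocket2 between -0.014 and 0.014 m and y of opener2 in the frame of pocket2 between -0.012 and 0.012 m and z of opener2 in the frame of pocket2 between -0.006 and 0.006 m and angle between the x axis of opener2 and the y axis of pocket2, either way round below 0.3 rad and angle between opener2's own z axis and vertical below 0.1 rad) or (x of opener2 in the frame of pocket3 between -0.014 and 0.014 m and y of opener2 in the frame of pocket3 between -0.012 and 0.012 m and z of opener2 in the frame of pocket3 between -0.006 and 0.006 m and angle between the x axis of opener2 and the y axis of pocket3, either way round below 0.3 rad and angle between opener2's own z axis and vertical below 0.1 rad)) and ((x of opener3 in the frame of pocket0 between -0.014 and 0.014 m and y of opener3 in the frame of pocket0 between -0.012 and 0.012 m and z of opener3 in the frame of pocket0 between -0.006 and 0.006 m and angle between the x axis of opener3 and the y axis of pocket0, either way round below 0.3 rad and angle between opener3's own z axis and vertical below 0.1 rad) or (x of opener3 in the frame of pocket1 between -0.014 and 0.014 m and y of opener3 in the frame of pocket1 between -0.012 and 0.012 m and z of opener3 in the frame of pocket1 between -0.006 and 0.006 m and angle between the x axis of opener3 and the y axis of pocket1, either way round below 0.3 rad and angle between opener3's own z axis and vertical below 0.1 rad) or (x of opener3 in the frame of pocket2 between -0.014 and 0.014 m and y of opener3 in the frame of pocket2 between -0.012 and 0.012 m and z of opener3 in the frame of pocket2 between -0.006 and 0.006 m and angle between the x axis of opener3 and the y axis of pocket2, either way round below 0.3 rad and angle between opener3's own z axis and vertical below 0.1 rad) or (x of opener3 in the frame of pocket3 between -0.014 and 0.014 m and y of opener3 in the frame of pocket3 between -0.012 and 0.012 m and z of opener3 in the frame of pocket3 between -0.006 and 0.006 m and angle between the x axis of opener3 and the y axis of pocket3, either way round below 0.3 rad and angle between opener3's own z axis and vertical below 0.1 rad)) and linear speed of each of opener0, opener1, opener2, opener3 below 0.02 m/s and value of joint pane below 0.006 m and distance of each of opener0, opener1 from where it was at the start of the episode below 0.02 m and distance of each of bell, goblet, candlestick from where it was at the start of the episode below 0.03 m); the robot touches nothing.
It fails at once if an opener already in the case is moved by more than 20 mm (distance of any of opener0, opener1 from where it was at the start of the episode above 0.02 m).
It fails at once if a spare is dropped: falls free of the fingers faster than 0.6 m/s (18 mm of fall) ((linear speed of opener2 above 0.6 m/s and contact force between the fingers and opener2 below 0.01 N) or (linear speed of opener3 above 0.6 m/s and contact force between the fingers and opener3 below 0.01 N)).
It fails at once if bell, goblet or candlestick is moved by more than 30 mm or knocked over (distance of any of bell, goblet, candlestick from where it was at the start of the episode above 0.03 m or angle between any of bell, goblet, candlestick's own z axis and vertical above 0.5 rad).
It also fails if it takes over 72 s, if anything falls off the work surface, if the arm or the gripper's body presses on something with over 40 N, if the wrist force passes 120 N, or if a joint passes its speed limit or range.

## Working session

There is one attempt and no reset: what is moved stays moved. The work goes in short steps, Python scripts to look and compute and a tool call to move; the robot and the scene stay as the last step left them, time stands still between calls to the robot, and variables do not carry over. Pictures are saved under pics/ and viewed, at most 10 in all, crops included, and the job is handed in when it is done.

Besides the shell and the picture viewer there is one more tool, called after "Emit:" by a JSON object that holds its "op" and its "data", one argument or row to a line. step_arm: Moves the arm, as the interface text tells. Its arguments: {"type":"object","properties":{"steps":{"type":"array","items":{"type":"object","properties":{"offset":{"type":"array","items":{"type":"number"}},"angular":{"type":"array","items":{"type":"number"}}}}},"fingers":{"type":"number"},"force":{"type":"number"}},"required":["steps"]}

```bash
mkdir -p pics; cat > h.py <<'E'
import numpy as np, cv2
from station import r, cams
def save(name,fn):
    im=cams.grab_frame(name); cv2.imwrite(fn,im[:,:,::-1]); return im
def p2w(name,u,v,z):
    c=cams.camera_info(name);T=np.array(c["T"])
    d=T[:3,:3]@np.array([(u-c["cx"])/c["fx"],(v-c["cy"])/c["fy"],1]);o=T[:3,3]
    return o+d*(z-o[2])/d[2]
def w2p(name,p):
    c=cams.camera_info(name);T=np.array(c["T"])
    q=T[:3,:3].T@(np.array(p)-T[:3,3]);return np.array([c["cx"]+c["fx"]*q[0]/q[2],c["cy"]+c["fy"]*q[1]/q[2]])
E
python3 - <<'E'
from h import *
for n in("scene","top"):
    save(n,f"pics/{n}0.png"); c=cams.camera_info(n); print(n,c["fx"],c["cx"],c["cy"],np.round(c["T"],3).tolist())
s=r.sense();print(s["tcp_pos"],s["eef_rot"],s["opening"],r.tip_reach,s["time_s"])
E
```

```text
scene 390.5096240266505 277.90994978532 210.68655006359825 [[0.437, 0.575, -0.691, 1.24], [0.899, -0.266, 0.347, -0.365], [0.016, -0.774, -0.633, 0.745], [0.0, 0.0, 0.0, 1.0]]
top 470.11991661568766 277.656357830414 208.3092207448387 [[-0.005, -0.999, 0.034, 0.463], [-1.0, 0.004, -0.015, -0.011], [0.015, -0.034, -0.999, 1.686], [0.0, 0.0, 0.0, 1.0]]
[ 0.16870086 -0.62703194  0.23160606] [-3.13930342e+00  5.55024850e-05  2.62922677e-01] 0.09297189991212891 0.014 0.1
```

View pics/top0.png

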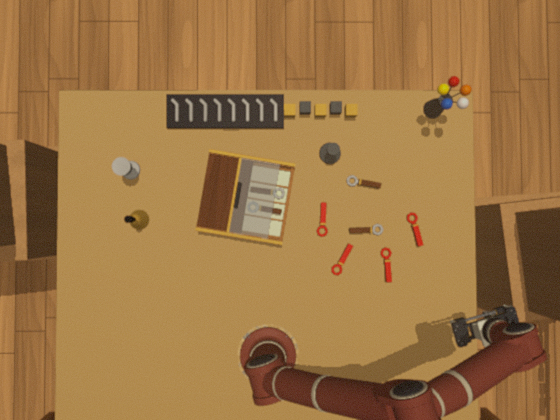

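View pics/scene0.png

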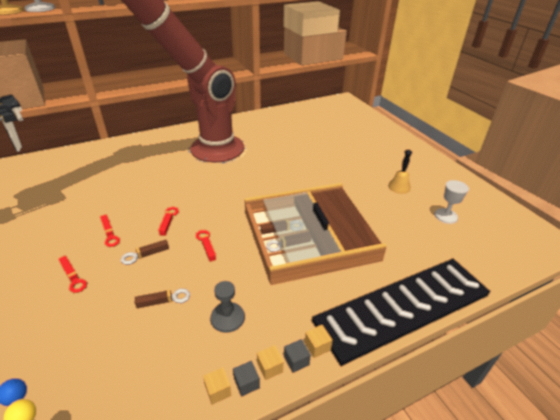

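Top view: case around (246,198), deck on the left (+y), handle at (237,195). Possible openers are dark ones at (364,183) and (365,230) on the counter, which are the spares. The red look-alikes at (323,218), (342,260), (387,265) and (415,229) are not meant. The black-tray items at (225,110) are not openers. The ones at (265,192) and (265,209) are already in the case. I'll check this in a close crop.

```bash
python3 - <<'E'
import cv2
im=cv2.imread("pics/top0.png")[140:260,190:390]
cv2.imwrite("pics/crop.png",cv2.resize(im,None,fx=4,fy=4,interpolation=cv2.INTER_CUBIC))
E
```

```text
(no output)
```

View pics/crop.png

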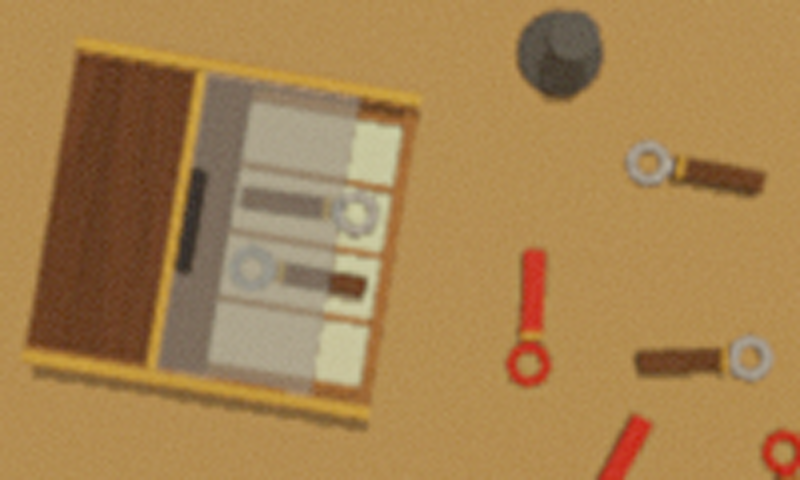

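Crop: pockets 0 (bottom, crop 288,345) and 3 (top, crop 325,140) are empty, and the middle two hold openers. The glass is partly open, with its right edge at crop (357,100)–(312,390). Spares: A has its loop at (650,163) and handle end at (765,182); B has its loop at (751,358) and handle end at (637,362).

```bash
cat >> h.py <<'E'
def cr(x,y,z,n="top"): # crop px -> world
    return p2w(n,190+(x+.5)/4-.5,140+(y+.5)/4-.5,z)
E
python3 - <<'E'
from h import *
P=lambda n,*a: print(n,np.round(cr(*a)*1000,1))
c=[cr(*q,.055) for q in((78,40),(420,95),(23,360),(370,418))]
TL,TR,BL,BR=c
for n,q in zip("TL TR BL BR".split(),c): print(n,np.round(q*1000,1))
N=np.linalg.norm;print("size y",N(TL-TR),N(BL-BR),"x",N(TL-BL),N(TR-BR))
y=(TL+BL-TR-BR);x=(TL+TR-BL-BR);ctr=sum(c)/4
print("ctr",ctr,"yaw from y",np.arctan2(-y[0],y[1]),"from x",np.arctan2(x[1],x[0]))
yaw=(np.arctan2(-y[0],y[1])+np.arctan2(x[1],x[0]))/2
R=np.array([[np.cos(yaw),-np.sin(yaw)],[np.sin(yaw),np.cos(yaw)]])
L=lambda n,*a: print(n,"case frame",np.round(R.T@(cr(*a)-ctr)[:2]*1000,1))
L("p3 TL",252,100,.014);L("p3 R mid",397,155,.014);L("p3 TR",404,124,.014);L("p0 BL",208,366,.014);L("p0 BR",361,387,.014);L("p0 TR",368,326,.014)
L("glass R top",357,100,.05);L("glass R bot",312,390,.05);L("handle top c",191,220,.08)
for n,a,b in(("A",(627,160),(765,183)),("B",(772,357),(637,363))):
    l=cr(*a,.005);h=cr(*b,.012);d=l-h;print(n,"mid",(l+h)/2,"len",N(d[:2]),"dir",np.arctan2(d[1],d[0]))
P("candle",558,75,.0)
E
```

```text
TL [724.1 201.9  55. ]
TR [675.3 -95.5  55. ]
BL [446.3 249.2  55. ]
BR [394.7 -50.5  55. ]
size y 0.3013341095642368 0.3041373247550157 x 0.28181812962813513 0.28418507729983195
ctr [0.56009612 0.07625755 0.055     ] yaw from y -0.1665875891324224 from x -0.16377655476537106
p3 TL case frame [118.8  -4.4]
p3 R mid case frame [  91.1 -140. ]
p3 TR case frame [ 119.5 -141.7]
p0 BL case frame [-121.3   -4.3]
p0 BR case frame [-118.  -141.3]
p0 TR case frame [ -63.5 -138.8]
glass R top case frame [129.3 -97. ]
glass R bot case frame [-126.6  -98.8]
handle top c case frame [ 0.9 26.5]
A mid [ 0.61184717 -0.34507714  0.0085    ] len 0.12440230849584369 dir 1.3954538101926635
B mid [ 0.44292143 -0.35112825  0.0085    ] len 0.12258281806587931 dir -1.5324726224685277
candle [ 700.2 -223.     0. ]
```

Everything checks out: case 303×283 mm, openers 123–124 mm long, floor 137 mm long. Case centre is about (560,76) mm with yaw -0.165, pocket centre y is about -72, and the handle is at about (565,102). I'll move to the handle.

Emit:
{"op": "step_arm", "data": {
  "steps": [
    {"offset": [25, 45, 0], "angular": [0, 0, -0.027]},
    {"offset": [25, 45, 0], "angular": [0, 0, -0.027]},
    {"offset": [25, 45, 0], "angular": [0, 0, -0.027]},
    {"offset": [25, 45, 0], "angular": [0, 0, -0.027]},
    {"offset": [25, 45, 0], "angular": [0, 0, -0.027]},
    {"offset": [25, 45, 0], "angular": [0, 0, -0.027]},
    {"offset": [25, 45, 0], "angular": [0, 0, -0.027]},
    {"offset": [25, 45, 0], "angular": [0, 0, -0.027]}
  ],
  "fingers": 1
}}

```text
time_s: 1.1
tcp_pos: [0.3693, -0.266, 0.2325]
eef_rot: [-3.141, 0.0, 0.046]
force: [-0.2, -0.3, 0.0]
opening: 0.0929
grasp_force: 0.0
```

Emit:
{"op": "step_arm", "data": {
  "steps": [
    {"offset": [25, 46, 0], "angular": [0, 0, -0.027]},
    {"offset": [25, 46, 0], "angular": [0, 0, -0.027]},
    {"offset": [25, 46, 0], "angular": [0, 0, -0.027]},
    {"offset": [25, 46, 0], "angular": [0, 0, -0.027]},
    {"offset": [25, 46, 0], "angular": [0, 0, -0.027]},
    {"offset": [25, 46, 0], "angular": [0, 0, -0.027]},
    {"offset": [25, 46, 0], "angular": [0, 0, -0.027]},
    {"offset": [20, 47, 0], "angular": [0, 0, -0.023]}
  ]
}}

```text
time_s: 2.1
tcp_pos: [0.5644, 0.1026, 0.2322]
eef_rot: [3.141, 0.0, -0.166]
force: [0.7, -0.4, -0.5]
opening: 0.093
grasp_force: 0.0
```

Emit:
{"op": "step_arm", "data": {
  "steps": [
    {"offset": [0, 0, -30]},
    {"offset": [0, 0, -30]},
    {"offset": [0, 0, -30]},
    {"offset": [0, 0, -30]},
    {"offset": [0, 0, -20]},
    {"offset": [0, 0, -12]},
    {"offset": [0, 0, -8]},
    {"offset": [0, 0, 0]}
  ]
}}

```text
invalid input
```

Emit:
{"op": "step_arm", "data": {
  "steps": [
    {"offset": [0, 0, 0]},
    {"offset": [0, 0, 0]},
    {"offset": [0, 0, 0]},
    {"offset": [0, 0, 0]},
    {"offset": [0, 0, 0]},
    {"offset": [0, 0, 0]},
    {"offset": [0, 0, 0]},
    {"offset": [0, 0, 0]}
  ],
  "fingers": -1,
  "force": 20
}}

```text
invalid input
```

Each row needs both fields.

Emit:
{"op": "step_arm", "data": {
  "steps": [
    {"offset": [0, 0, -30], "angular": [0, 0, 0]},
    {"offset": [0, 0, -30], "angular": [0, 0, 0]},
    {"offset": [0, 0, -30], "angular": [0, 0, 0]},
    {"offset": [0, 0, -30], "angular": [0, 0, 0]},
    {"offset": [0, 0, -20], "angular": [0, 0, 0]},
    {"offset": [0, 0, -12], "angular": [0, 0, 0]},
    {"offset": [0, 0, -8], "angular": [0, 0, 0]},
    {"offset": [0, 0, 0], "angular": [0, 0, 0]}
  ]
}}

```text
time_s: 3.1
tcp_pos: [0.5638, 0.1013, 0.0725]
eef_rot: [3.141, 0.0, -0.165]
force: [0.4, 0.8, -0.5]
opening: 0.0934
grasp_force: 0.0
```

Emit:
{"op": "step_arm", "data": {
  "steps": [
    {"offset": [0, 0, 0], "angular": [0, 0, 0]},
    {"offset": [0, 0, 0], "angular": [0, 0, 0]},
    {"offset": [0, 0, 0], "angular": [0, 0, 0]},
    {"offset": [0, 0, 0], "angular": [0, 0, 0]},
    {"offset": [0, 0, 0], "angular": [0, 0, 0]},
    {"offset": [0, 0, 0], "angular": [0, 0, 0]},
    {"offset": [0, 0, 0], "angular": [0, 0, 0]},
    {"offset": [0, 0, 0], "angular": [0, 0, 0]}
  ],
  "fingers": -1,
  "force": 20
}}

```text
time_s: 4.1
tcp_pos: [0.5639, 0.1013, 0.0726]
eef_rot: [-3.142, -0.0, -0.165]
force: [-0.4, -0.2, -0.6]
opening: 0.0176
grasp_force: 0.6
```

Emit:
{"op": "step_arm", "data": {
  "steps": [
    {"offset": [0, 0, 0], "angular": [0, 0, 0]},
    {"offset": [1.5, 9, 0], "angular": [0, 0, 0]},
    {"offset": [3, 18, 0], "angular": [0, 0, 0]},
    {"offset": [3, 18, 0], "angular": [0, 0, 0]},
    {"offset": [3, 18, 0], "angular": [0, 0, 0]},
    {"offset": [3, 18, 0], "angular": [0, 0, 0]},
    {"offset": [2.5, 15, 0], "angular": [0, 0, 0]},
    {"offset": [1, 6, 0], "angular": [0, 0, 0]}
  ]
}}

```text
time_s: 5.1
tcp_pos: [0.5816, 0.2051, 0.0726]
eef_rot: [-3.14, -0.002, -0.164]
force: [2.1, -1.6, -0.1]
opening: 0.014
grasp_force: 20.0
```

Emit:
{"op": "step_arm", "data": {
  "steps": [
    {"offset": [0.3, 2, 0], "angular": [0, 0, 0]},
    {"offset": [0.3, 2, 0], "angular": [0, 0, 0]},
    {"offset": [0.3, 2, 0], "angular": [0, 0, 0]},
    {"offset": [0, 0, 0], "angular": [0, 0, 0]},
    {"offset": [0, 0, 0], "angular": [0, 0, 0]},
    {"offset": [0, 0, 0], "angular": [0, 0, 0]},
    {"offset": [0, 0, 0], "angular": [0, 0, 0]},
    {"offset": [0, 0, 0], "angular": [0, 0, 0]}
  ]
}}

```text
time_s: 6.1
tcp_pos: [0.5823, 0.2091, 0.0727]
eef_rot: [-3.141, -0.001, -0.165]
force: [5.3, -2.7, -3.9]
opening: 0.014
grasp_force: 20.0
```

Emit:
{"op": "step_arm", "data": {
  "steps": [
    {"offset": [0.3, 2, 0], "angular": [0, 0, 0]},
    {"offset": [0.3, 2, 0], "angular": [0, 0, 0]},
    {"offset": [0, 0, 0], "angular": [0, 0, 0]},
    {"offset": [0, 0, 0], "angular": [0, 0, 0]},
    {"offset": [0, 0, 0], "angular": [0, 0, 0]},
    {"offset": [0, 0, 0], "angular": [0, 0, 0]},
    {"offset": [0, 0, 0], "angular": [0, 0, 0]},
    {"offset": [0, 0, 0], "angular": [0, 0, 0]}
  ]
}}

```text
time_s: 7.1
tcp_pos: [0.5827, 0.2117, 0.0726]
eef_rot: [3.14, -0.001, -0.166]
force: [4.5, -3.8, -2.2]
opening: 0.0139
grasp_force: 20.0
```

Emit:
{"op": "step_arm", "data": {
  "steps": [
    {"offset": [0, 0, 0], "angular": [0, 0, 0]},
    {"offset": [0, 0, 0], "angular": [0, 0, 0]},
    {"offset": [0, 0, 0], "angular": [0, 0, 0]},
    {"offset": [0, 0, 20], "angular": [0, 0, 0]},
    {"offset": [0, 0, 40], "angular": [0, 0, 0]},
    {"offset": [5, -40, 40], "angular": [0, 0, 0.17]},
    {"offset": [5, -55, 20], "angular": [0, 0, 0.17]},
    {"offset": [3, -60, 0], "angular": [0, 0, 0.17]}
  ],
  "fingers": 1
}}

```text
time_s: 8.1
tcp_pos: [0.5965, 0.0584, 0.1951]
eef_rot: [3.141, -0.005, 0.353]
force: [1.5, -0.3, 0.3]
opening: 0.0891
grasp_force: 0.0
```

Emit:
{"op": "step_arm", "data": {
  "steps": [
    {"offset": [3, -60, 0], "angular": [0, 0, 0.17]},
    {"offset": [3, -60, 0], "angular": [0, 0, 0.17]},
    {"offset": [3, -60, 0], "angular": [0, 0, 0.17]},
    {"offset": [3, -60, 0], "angular": [0, 0, 0.17]},
    {"offset": [3, -60, 0], "angular": [0, 0, 0.17]},
    {"offset": [2, -55, 0], "angular": [0, 0, 0.17]},
    {"offset": [0, -40, 0], "angular": [0, 0, 0.03]},
    {"offset": [0, 0, 0], "angular": [0, 0, 0]}
  ]
}}

```text
time_s: 9.1
tcp_pos: [0.6103, -0.3419, 0.1915]
eef_rot: [-3.14, 0.002, 1.387]
force: [-0.0, -0.6, 0.2]
opening: 0.0925
grasp_force: 0.0
```

```bash
python3 - <<'E'
from h import *
im=save("top","pics/top1.png")[140:260,190:390,::-1]
cv2.imwrite("pics/crop1.png",cv2.resize(im,None,fx=4,fy=4,interpolation=cv2.INTER_CUBIC))
s=r.sense();print(s["tcp_pos"],s["eef_rot"],s["qpos"])
E
```

```text
[ 0.6114554  -0.33796757  0.19186293] [-3.14016088e+00 -6.44338192e-04  1.39142809e+00] [ 0.7112758   0.77009794 -0.47454687  1.30163908  0.35490286  1.15407504
  0.02921921]
```

View pics/crop1.png

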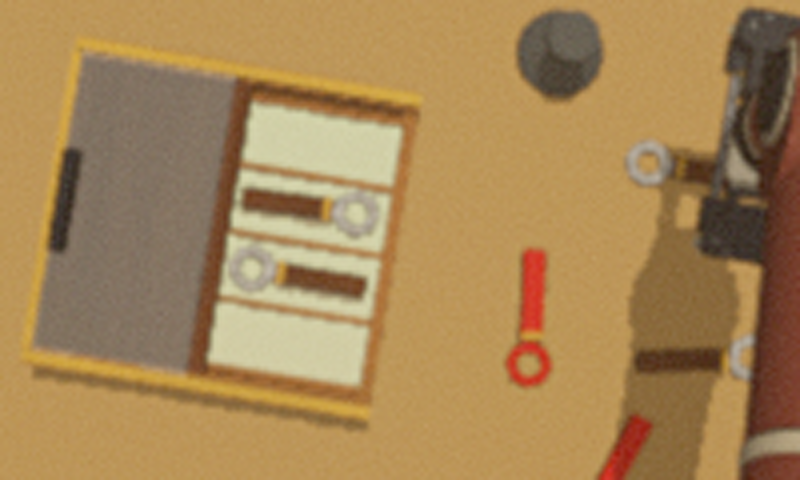

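The picture shows the glass fully open and all the pockets clear, with the handle at crop (66,200). Pockets 0 and 3 are empty. The gripper is above spare A, so I'll descend.

Emit:
{"op": "step_arm", "data": {
  "steps": [
    {"offset": [0, -4, -30], "angular": [0, 0, 0.004]},
    {"offset": [0, -3, -35], "angular": [0, 0, 0]},
    {"offset": [0, 0, -35], "angular": [0, 0, 0]},
    {"offset": [0, 0, -30], "angular": [0, 0, 0]},
    {"offset": [0, 0, -20], "angular": [0, 0, 0]},
    {"offset": [0, 0, -10], "angular": [0, 0, 0]},
    {"offset": [0, 0, 0], "angular": [0, 0, 0]},
    {"offset": [0, 0, 0], "angular": [0, 0, 0]}
  ]
}}

```text
time_s: 10.15
tcp_pos: [0.6134, -0.3438, 0.034]
eef_rot: [3.139, 0.0, 1.399]
force: [-0.6, -0.4, -0.0]
opening: 0.0934
grasp_force: 0.0
```

Emit:
{"op": "step_arm", "data": {
  "steps": [
    {"offset": [-1, -1, -6], "angular": [0, 0, 0]},
    {"offset": [0, 0, -4], "angular": [0, 0, 0]},
    {"offset": [0, 0, 0], "angular": [0, 0, 0]},
    {"offset": [0, 0, 0], "angular": [0, 0, 0]},
    {"offset": [0, 0, 0], "angular": [0, 0, 0]},
    {"offset": [0, 0, 0], "angular": [0, 0, 0]},
    {"offset": [0, 0, 0], "angular": [0, 0, 0]},
    {"offset": [0, 0, 0], "angular": [0, 0, 0]}
  ]
}}

```text
time_s: 11.15
tcp_pos: [0.6114, -0.3446, 0.0227]
eef_rot: [3.142, -0.0, 1.399]
force: [-0.0, 0.3, -0.3]
opening: 0.093
grasp_force: 0.0
```

Emit:
{"op": "step_arm", "data": {
  "steps": [
    {"offset": [0, 0, 0], "angular": [0, 0, 0]},
    {"offset": [0, 0, 0], "angular": [0, 0, 0]},
    {"offset": [0, 0, 0], "angular": [0, 0, 0]},
    {"offset": [0, 0, 0], "angular": [0, 0, 0]},
    {"offset": [0, 0, 0], "angular": [0, 0, 0]},
    {"offset": [0, 0, 0], "angular": [0, 0, 0]},
    {"offset": [0, 0, 0], "angular": [0, 0, 0]},
    {"offset": [0, 0, 0], "angular": [0, 0, 0]}
  ],
  "fingers": -1,
  "force": 40
}}

```text
time_s: 12.15
tcp_pos: [0.6115, -0.3446, 0.0227]
eef_rot: [3.141, -0.0, 1.399]
force: [0.7, -0.4, 0.2]
opening: 0.0197
grasp_force: 40.0
```

Emit:
{"op": "step_arm", "data": {
  "steps": [
    {"offset": [0, 0, 0], "angular": [0, 0, 0]},
    {"offset": [0, 0, 0], "angular": [0, 0, 0]},
    {"offset": [0, 0, 3], "angular": [0, 0, 0]},
    {"offset": [0, 0, 10], "angular": [0, 0, 0]},
    {"offset": [0, 0, 20], "angular": [0, 0, 0]},
    {"offset": [0, 0, 30], "angular": [0, 0, 0]},
    {"offset": [0, 0, 30], "angular": [0, 0, 0]},
    {"offset": [0, 0, 30], "angular": [0, 0, 0]}
  ]
}}

```text
time_s: 13.15
tcp_pos: [0.6117, -0.3446, 0.1484]
eef_rot: [3.14, 0.0, 1.399]
force: [0.1, 0.5, -0.9]
opening: 0.0198
grasp_force: 40.0
```

Emit:
{"op": "step_arm", "data": {
  "steps": [
    {"offset": [2, 25, 0], "angular": [0, 0, 0.001]},
    {"offset": [4, 50, 0], "angular": [0, 0, 0.001]},
    {"offset": [4, 55, 0], "angular": [0, 0, 0.001]},
    {"offset": [4, 55, 0], "angular": [0, 0, 0.001]},
    {"offset": [4, 55, 0], "angular": [0, 0, 0.001]},
    {"offset": [4, 50, 0], "angular": [0, 0, 0.001]},
    {"offset": [3, 35, 0], "angular": [0, 0, 0.001]},
    {"offset": [0, 10, 0], "angular": [0, 0, 0]}
  ]
}}

```text
time_s: 14.15
tcp_pos: [0.6367, -0.0056, 0.1475]
eef_rot: [3.14, -0.002, 1.411]
force: [-0.1, -0.4, -1.4]
opening: 0.0196
grasp_force: 40.0
```

Emit:
{"op": "step_arm", "data": {
  "steps": [
    {"offset": [0, 0, 0], "angular": [0, 0, 0]},
    {"offset": [0, 0, -10], "angular": [0, 0, 0]},
    {"offset": [0, 0, -15], "angular": [0, 0, 0]},
    {"offset": [0, 0, -15], "angular": [0, 0, 0]},
    {"offset": [0, 0, -10], "angular": [0, 0, 0]},
    {"offset": [0, 0, 0], "angular": [0, 0, 0]},
    {"offset": [0, 0, 0], "angular": [0, 0, 0]},
    {"offset": [0, 0, 0], "angular": [0, 0, 0]}
  ]
}}

```text
time_s: 15.15
tcp_pos: [0.6369, -0.0095, 0.0963]
eef_rot: [3.14, -0.0, 1.406]
force: [0.3, -0.5, -1.5]
opening: 0.0196
grasp_force: 40.0
```

```bash
python3 - <<'E'
from h import *
im=save("scene","pics/scene1.png")[130:330,140:400,::-1]
cv2.imwrite("pics/crop2.png",cv2.resize(im,None,fx=3,fy=3,interpolation=cv2.INTER_CUBIC))
s=r.sense();print(s["tcp_pos"],s["eef_rot"],s["opening"])
E
```

```text
[ 0.63682526 -0.00952133  0.09631241] [ 3.14032775e+00 -2.98556717e-04  1.40590816e+00] 0.019837520591704398
```

View pics/crop2.png

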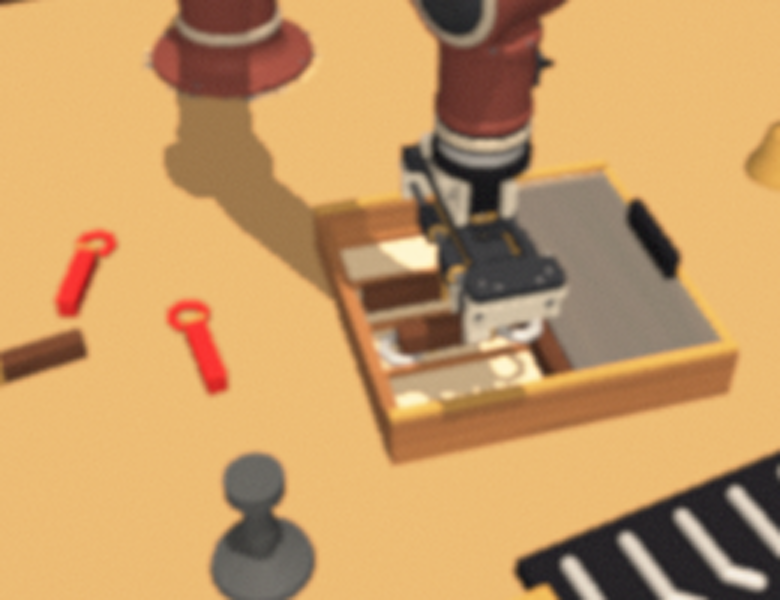

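The opener is held level over pocket 3, with its loop at crop (520,330) on the +y side. I'll lower it.

Emit:
{"op": "step_arm", "data": {
  "steps": [
    {"offset": [0, -1, -10], "angular": [0, 0, 0]},
    {"offset": [0, 0, -15], "angular": [0, 0, 0]},
    {"offset": [0, 0, -12], "angular": [0, 0, 0]},
    {"offset": [0, 0, -8], "angular": [0, 0, 0]},
    {"offset": [0, 0, -6], "angular": [0, 0, 0]},
    {"offset": [0, 0, -5], "angular": [0, 0, 0]},
    {"offset": [0, 0, -2], "angular": [0, 0, 0]},
    {"offset": [0, 0, 0], "angular": [0, 0, 0]}
  ]
}}

```text
time_s: 16.2
tcp_pos: [0.6365, -0.0106, 0.0378]
eef_rot: [3.141, -0.0, 1.406]
force: [-1.1, -0.4, -1.8]
opening: 0.0195
grasp_force: 40.0
```

Emit:
{"op": "step_arm", "data": {
  "steps": [
    {"offset": [0, 0, -0.7], "angular": [0, 0, 0]},
    {"offset": [0, 0, 0], "angular": [0, 0, 0]},
    {"offset": [0, 0, 0], "angular": [0, 0, 0]},
    {"offset": [0, 0, 0], "angular": [0, 0, 0]},
    {"offset": [0, 0, 0], "angular": [0, 0, 0]},
    {"offset": [0, 0, 0], "angular": [0, 0, 0]},
    {"offset": [0, 0, 0], "angular": [0, 0, 0]},
    {"offset": [0, 0, 0], "angular": [0, 0, 0]}
  ]
}}

```text
time_s: 17.2
tcp_pos: [0.6364, -0.0106, 0.0369]
eef_rot: [-3.141, -0.0, 1.406]
force: [0.2, 0.3, -0.6]
opening: 0.0193
grasp_force: 40.0
```

Emit:
{"op": "step_arm", "data": {
  "steps": [
    {"offset": [0, 0, 0], "angular": [0, 0, 0]},
    {"offset": [0, 0, 0], "angular": [0, 0, 0]},
    {"offset": [0, 0, 0], "angular": [0, 0, 0]},
    {"offset": [0, 0, 0], "angular": [0, 0, 0]},
    {"offset": [0, 0, 0], "angular": [0, 0, 0]},
    {"offset": [0, 0, 0], "angular": [0, 0, 0]},
    {"offset": [0, 0, 3], "angular": [0, 0, 0]},
    {"offset": [0, 0, 6], "angular": [0, 0, 0]}
  ],
  "fingers": -0.33
}}

```text
time_s: 18.2
tcp_pos: [0.6362, -0.0106, 0.0461]
eef_rot: [-3.141, 0.0, 1.406]
force: [-1.1, 0.2, 0.1]
opening: 0.0311
grasp_force: 0.0
```

Emit:
{"op": "step_arm", "data": {
  "steps": [
    {"offset": [0, 0, 20], "angular": [0, 0, 0]},
    {"offset": [0, 0, 40], "angular": [0, 0, 0]},
    {"offset": [-5, -10, 45], "angular": [0, 0, 0.02]},
    {"offset": [-20, -35, 10], "angular": [0, 0, 0.03]},
    {"offset": [-28, -50, 0], "angular": [0, 0, 0.03]},
    {"offset": [-28, -50, 0], "angular": [0, 0, 0.03]},
    {"offset": [-28, -50, 0], "angular": [0, 0, 0.03]},
    {"offset": [-28, -50, 0], "angular": [0, 0, 0.03]}
  ],
  "fingers": 1
}}

```text
time_s: 19.2
tcp_pos: [0.4989, -0.2574, 0.1627]
eef_rot: [3.139, 0.001, 1.577]
force: [0.3, -0.9, 0.4]
opening: 0.0928
grasp_force: 0.0
```

Emit:
{"op": "step_arm", "data": {
  "steps": [
    {"offset": [-28, -50, 0], "angular": [0, 0, 0.03]},
    {"offset": [-22, -35, 0], "angular": [0, 0, 0.003]},
    {"offset": [-6, -11, 0], "angular": [0, 0, 0]},
    {"offset": [0, 0, -25], "angular": [0, 0, 0]},
    {"offset": [0, 0, -35], "angular": [0, 0, 0]},
    {"offset": [0, 0, -25], "angular": [0, 0, 0]},
    {"offset": [0, 0, 0], "angular": [0, 0, 0]},
    {"offset": [0, 0, 0], "angular": [0, 0, 0]}
  ]
}}

```text
time_s: 20.2
tcp_pos: [0.4451, -0.351, 0.0774]
eef_rot: [3.139, 0.001, 1.61]
force: [0.5, 0.4, 1.5]
opening: 0.0931
grasp_force: 0.0
```

Emit:
{"op": "step_arm", "data": {
  "steps": [
    {"offset": [-2, -1, -12], "angular": [0, 0, 0]},
    {"offset": [0, 0, -16], "angular": [0, 0, 0]},
    {"offset": [0, 0, -14], "angular": [0, 0, 0]},
    {"offset": [0, 0, -8], "angular": [0, 0, 0]},
    {"offset": [0, 0, -4], "angular": [0, 0, 0]},
    {"offset": [0, 0, 0], "angular": [0, 0, 0]},
    {"offset": [0, 0, 0], "angular": [0, 0, 0]},
    {"offset": [0, 0, 0], "angular": [0, 0, 0]}
  ]
}}

```text
time_s: 21.2
tcp_pos: [0.4416, -0.3528, 0.0224]
eef_rot: [3.141, 0.001, 1.609]
force: [-0.4, -0.7, -0.4]
opening: 0.093
grasp_force: 0.0
```

Emit:
{"op": "step_arm", "data": {
  "steps": [
    {"offset": [0, 0, 0], "angular": [0, 0, 0]},
    {"offset": [0, 0, 0], "angular": [0, 0, 0]},
    {"offset": [0, 0, 0], "angular": [0, 0, 0]},
    {"offset": [0, 0, 0], "angular": [0, 0, 0]},
    {"offset": [0, 0, 0], "angular": [0, 0, 0]},
    {"offset": [0, 0, 0], "angular": [0, 0, 0]},
    {"offset": [0, 0, 0], "angular": [0, 0, 0]},
    {"offset": [0, 0, 0], "angular": [0, 0, 0]}
  ],
  "fingers": -1,
  "force": 40
}}

```text
time_s: 22.2
tcp_pos: [0.4418, -0.3526, 0.022]
eef_rot: [3.141, 0.0, 1.609]
force: [0.8, -0.9, -1.2]
opening: 0.0197
grasp_force: 40.0
```

Emit:
{"op": "step_arm", "data": {
  "steps": [
    {"offset": [0, 0, 0], "angular": [0, 0, 0]},
    {"offset": [0, 0, 0], "angular": [0, 0, 0]},
    {"offset": [0, 0, 3], "angular": [0, 0, 0]},
    {"offset": [0, 0, 10], "angular": [0, 0, 0]},
    {"offset": [0, 0, 20], "angular": [0, 0, 0]},
    {"offset": [0, 0, 30], "angular": [0, 0, 0]},
    {"offset": [0, 0, 30], "angular": [0, 0, 0]},
    {"offset": [0, 0, 30], "angular": [0, 0, 0]}
  ]
}}

```text
time_s: 23.2
tcp_pos: [0.4408, -0.3525, 0.1463]
eef_rot: [-3.141, -0.0, 1.609]
force: [1.2, 0.6, -1.4]
opening: 0.0196
grasp_force: 40.0
```

Emit:
{"op": "step_arm", "data": {
  "steps": [
    {"offset": [2, 25, 0], "angular": [0, 0, -0.02]},
    {"offset": [3, 50, 0], "angular": [0, 0, -0.03]},
    {"offset": [3, 55, 0], "angular": [0, 0, -0.03]},
    {"offset": [3, 55, 0], "angular": [0, 0, -0.03]},
    {"offset": [3, 55, 0], "angular": [0, 0, -0.03]},
    {"offset": [2, 55, 0], "angular": [0, 0, -0.03]},
    {"offset": [2, 50, 0], "angular": [0, 0, -0.03]},
    {"offset": [0, 26, 0], "angular": [0, 0, -0.003]}
  ]
}}

```text
time_s: 24.2
tcp_pos: [0.4592, 0.0219, 0.1458]
eef_rot: [3.141, -0.001, 1.41]
force: [0.6, -0.9, -1.8]
opening: 0.0198
grasp_force: 40.0
```

Emit:
{"op": "step_arm", "data": {
  "steps": [
    {"offset": [0, 0, 0], "angular": [0, 0, 0]},
    {"offset": [0, 0, -10], "angular": [0, 0, 0]},
    {"offset": [0, 0, -15], "angular": [0, 0, 0]},
    {"offset": [0, 0, -15], "angular": [0, 0, 0]},
    {"offset": [0, 0, -10], "angular": [0, 0, 0]},
    {"offset": [0, 0, 0], "angular": [0, 0, 0]},
    {"offset": [0, 0, 0], "angular": [0, 0, 0]},
    {"offset": [0, 0, 0], "angular": [0, 0, 0]}
  ]
}}

```text
time_s: 25.2
tcp_pos: [0.4598, 0.0183, 0.0954]
eef_rot: [3.141, -0.0, 1.406]
force: [-0.0, 0.1, -2.7]
opening: 0.0197
grasp_force: 40.0
```

Target z is 36.4 mm, so 59 mm to go. I'll stop at about 37.

Emit:
{"op": "step_arm", "data": {
  "steps": [
    {"offset": [0, 0.5, -10], "angular": [0, 0, 0]},
    {"offset": [0, 0, -15], "angular": [0, 0, 0]},
    {"offset": [0, 0, -12], "angular": [0, 0, 0]},
    {"offset": [0, 0, -8], "angular": [0, 0, 0]},
    {"offset": [0, 0, -6], "angular": [0, 0, 0]},
    {"offset": [0, 0, -4], "angular": [0, 0, 0]},
    {"offset": [0, 0, -2.5], "angular": [0, 0, 0]},
    {"offset": [0, 0, 0], "angular": [0, 0, 0]}
  ]
}}

```text
time_s: 26.2
tcp_pos: [0.4594, 0.0189, 0.0374]
eef_rot: [-3.142, -0.0, 1.406]
force: [0.2, -0.1, -1.7]
opening: 0.0198
grasp_force: 40.0
```

Emit:
{"op": "step_arm", "data": {
  "steps": [
    {"offset": [0, 0, -0.5], "angular": [0, 0, 0]},
    {"offset": [0, 0, 0], "angular": [0, 0, 0]},
    {"offset": [0, 0, 0], "angular": [0, 0, 0]},
    {"offset": [0, 0, 0], "angular": [0, 0, 0]},
    {"offset": [0, 0, 0], "angular": [0, 0, 0]},
    {"offset": [0, 0, 0], "angular": [0, 0, 0]},
    {"offset": [0, 0, 0], "angular": [0, 0, 0]},
    {"offset": [0, 0, 0], "angular": [0, 0, 0]}
  ]
}}

```text
time_s: 27.2
tcp_pos: [0.4594, 0.0189, 0.0369]
eef_rot: [-3.142, -0.0, 1.406]
force: [-1.4, -0.2, -1.5]
opening: 0.0197
grasp_force: 40.0
```

Emit:
{"op": "step_arm", "data": {
  "steps": [
    {"offset": [0, 0, 0], "angular": [0, 0, 0]},
    {"offset": [0, 0, 0], "angular": [0, 0, 0]},
    {"offset": [0, 0, 0], "angular": [0, 0, 0]},
    {"offset": [0, 0, 0], "angular": [0, 0, 0]},
    {"offset": [0, 0, 0], "angular": [0, 0, 0]},
    {"offset": [0, 0, 0], "angular": [0, 0, 0]},
    {"offset": [0, 0, 3], "angular": [0, 0, 0]},
    {"offset": [0, 0, 6], "angular": [0, 0, 0]}
  ],
  "fingers": -0.33
}}

```text
time_s: 28.2
tcp_pos: [0.4592, 0.0188, 0.0461]
eef_rot: [-3.141, 0.0, 1.406]
force: [1.2, 0.5, -0.9]
opening: 0.0312
grasp_force: 0.0
```

Emit:
{"op": "step_arm", "data": {
  "steps": [
    {"offset": [0, 0, 20], "angular": [0, 0, 0]},
    {"offset": [0, 0, 40], "angular": [0, 0, 0]},
    {"offset": [5, 10, 50], "angular": [0, 0, -0.12]},
    {"offset": [17, 30, 20], "angular": [0, 0, -0.18]},
    {"offset": [25, 45, 0], "angular": [0, 0, -0.18]},
    {"offset": [25, 45, 0], "angular": [0, 0, -0.18]},
    {"offset": [25, 35, 0], "angular": [0, 0, -0.18]},
    {"offset": [20, 20, 0], "angular": [0, 0, -0.18]}
  ]
}}

```text
time_s: 29.2
tcp_pos: [0.5765, 0.2068, 0.1763]
eef_rot: [-3.14, -0.001, 0.383]
force: [0.6, -0.4, 0.8]
opening: 0.0311
grasp_force: 0.0
```

Emit:
{"op": "step_arm", "data": {
  "steps": [
    {"offset": [5, 7, 0], "angular": [0, 0, -0.18]},
    {"offset": [0, 0, 0], "angular": [0, 0, -0.18]},
    {"offset": [0, 0, 0], "angular": [0, 0, -0.18]},
    {"offset": [0, 0, 0], "angular": [0, 0, -0.011]},
    {"offset": [0, 0, 0], "angular": [0, 0, 0]},
    {"offset": [0, 0, 0], "angular": [0, 0, 0]},
    {"offset": [0, 0, 0], "angular": [0, 0, 0]},
    {"offset": [0, 0, 0], "angular": [0, 0, 0]}
  ],
  "fingers": 0
}}

```text
time_s: 30.2
tcp_pos: [0.5814, 0.2107, 0.1759]
eef_rot: [-3.142, 0.0, -0.165]
force: [0.0, 0.2, -0.1]
opening: 0.0467
grasp_force: 0.0
```

```bash
python3 - <<'E'
from h import *
im=save("top","pics/top2.png")[140:260,190:390,::-1]
cv2.imwrite("pics/crop3.png",cv2.resize(im,None,fx=4,fy=4,interpolation=cv2.INTER_CUBIC))
im=save("scene","pics/scene2.png")[160:300,220:400,::-1]
cv2.imwrite("pics/crop4.png",cv2.resize(im,None,fx=4,fy=4,interpolation=cv2.INTER_CUBIC))
E
```

```text
(no output)
```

View pics/crop3.png

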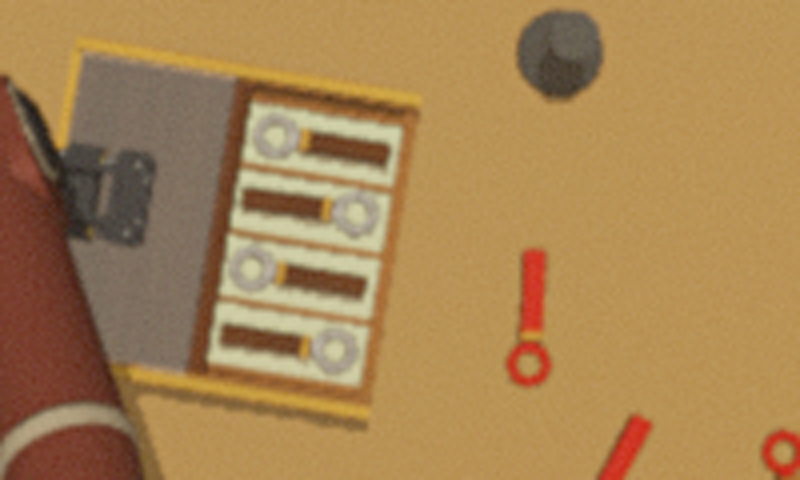

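View pics/crop4.png

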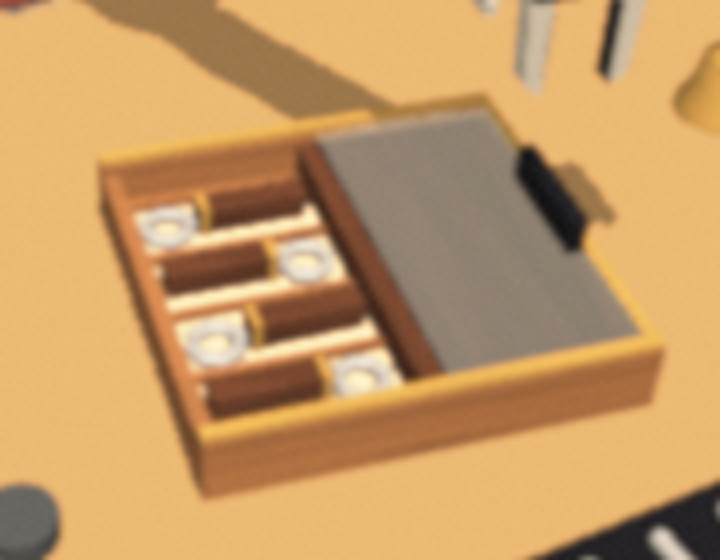

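Both spares lie flat and centred in pockets 0 and 3, and the other two openers haven't moved. Next I'll grip the handle and slide the glass shut.

Emit:
{"op": "step_arm", "data": {
  "steps": [
    {"offset": [1, 0, -20], "angular": [0, 0, 0]},
    {"offset": [0, 0, -25], "angular": [0, 0, 0]},
    {"offset": [0, 0, -25], "angular": [0, 0, 0]},
    {"offset": [0, 0, -18], "angular": [0, 0, 0]},
    {"offset": [0, 0, -10], "angular": [0, 0, 0]},
    {"offset": [0, 0, -5], "angular": [0, 0, 0]},
    {"offset": [0, 0, 0], "angular": [0, 0, 0]},
    {"offset": [0, 0, 0], "angular": [0, 0, 0]}
  ]
}}

```text
time_s: 31.3
tcp_pos: [0.5829, 0.211, 0.0737]
eef_rot: [-3.141, -0.001, -0.165]
force: [-0.4, 0.4, 0.7]
opening: 0.0463
grasp_force: 0.0
```

Emit:
{"op": "step_arm", "data": {
  "steps": [
    {"offset": [0, 0, 0], "angular": [0, 0, 0]},
    {"offset": [0, 0, 0], "angular": [0, 0, 0]},
    {"offset": [0, 0, 0], "angular": [0, 0, 0]},
    {"offset": [0, 0, 0], "angular": [0, 0, 0]},
    {"offset": [0, 0, 0], "angular": [0, 0, 0]},
    {"offset": [0, 0, 0], "angular": [0, 0, 0]},
    {"offset": [0, 0, 0], "angular": [0, 0, 0]},
    {"offset": [0, 0, 0], "angular": [0, 0, 0]}
  ],
  "fingers": -1,
  "force": 20
}}

```text
time_s: 32.3
tcp_pos: [0.5824, 0.2111, 0.073]
eef_rot: [-3.141, -0.0, -0.165]
force: [-1.4, 0.7, 1.1]
opening: 0.0139
grasp_force: 20.0
```

Emit:
{"op": "step_arm", "data": {
  "steps": [
    {"offset": [-1.5, -9, 0], "angular": [0, 0, 0]},
    {"offset": [-3, -18, 0], "angular": [0, 0, 0]},
    {"offset": [-4, -24, 0], "angular": [0, 0, 0]},
    {"offset": [-4, -24, 0], "angular": [0, 0, 0]},
    {"offset": [-4, -24, 0], "angular": [0, 0, 0]},
    {"offset": [-4, -24, 0], "angular": [0, 0, 0]},
    {"offset": [-3, -18, 0], "angular": [0, 0, 0]},
    {"offset": [-1, -6, 0], "angular": [0, 0, 0]}
  ]
}}

```text
time_s: 33.3
tcp_pos: [0.5568, 0.0615, 0.073]
eef_rot: [3.14, 0.002, -0.168]
force: [-1.5, 2.6, 0.8]
opening: 0.0138
grasp_force: 20.0
```

Emit:
{"op": "step_arm", "data": {
  "steps": [
    {"offset": [-0.4, -2.5, 0], "angular": [0, 0, 0]},
    {"offset": [-0.4, -2.5, 0], "angular": [0, 0, 0]},
    {"offset": [0, 0, 0], "angular": [0, 0, 0]},
    {"offset": [0, 0, 0], "angular": [0, 0, 0]},
    {"offset": [0, 0, 0], "angular": [0, 0, 0]},
    {"offset": [0, 0, 0], "angular": [0, 0, 0]},
    {"offset": [0, 0, 0], "angular": [0, 0, 0]},
    {"offset": [0, 0, 0], "angular": [0, 0, 0]}
  ]
}}

```text
time_s: 34.3
tcp_pos: [0.5565, 0.0593, 0.073]
eef_rot: [-3.141, 0.001, -0.165]
force: [-4.1, 3.0, 4.5]
opening: 0.0139
grasp_force: 20.0
```

Emit:
{"op": "step_arm", "data": {
  "steps": [
    {"offset": [-0.4, -2, 0], "angular": [0, 0, 0]},
    {"offset": [-0.3, -2, 0], "angular": [0, 0, 0]},
    {"offset": [-0.3, -2, 0], "angular": [0, 0, 0]},
    {"offset": [0, 0, 0], "angular": [0, 0, 0]},
    {"offset": [0, 0, 0], "angular": [0, 0, 0]},
    {"offset": [0, 0, 0], "angular": [0, 0, 0]},
    {"offset": [0, 0, 0], "angular": [0, 0, 0]},
    {"offset": [0, 0, 0], "angular": [0, 0, 0]}
  ]
}}

```text
time_s: 35.3
tcp_pos: [0.5564, 0.0588, 0.073]
eef_rot: [-3.134, -0.0, -0.161]
force: [-2.4, 10.8, 2.1]
opening: 0.0139
grasp_force: 20.0
```

It has reached the end stop. I'll release and retreat.

Emit:
{"op": "step_arm", "data": {
  "steps": [
    {"offset": [0.5, 3, 0], "angular": [0, 0, 0]},
    {"offset": [0, 0, 0], "angular": [0, 0, 0]},
    {"offset": [0, 0, 0], "angular": [0, 0, 0]},
    {"offset": [0, 0, 0], "angular": [0, 0, 0]},
    {"offset": [0, 0, 20], "angular": [0, 0, 0]},
    {"offset": [0, 0, 40], "angular": [0, 0, 0]},
    {"offset": [0, 0, 50], "angular": [0, 0, 0]},
    {"offset": [0, 40, 30], "angular": [0, 0, 0]}
  ],
  "fingers": 0
}}

```text
time_s: 36.3
tcp_pos: [0.5582, 0.0914, 0.2156]
eef_rot: [3.14, -0.005, -0.174]
force: [0.4, 0.7, -0.9]
opening: 0.0466
grasp_force: 0.0
```

Emit:
{"op": "step_arm", "data": {
  "steps": [
    {"offset": [-5, 55, 0], "angular": [0, 0, 0]},
    {"offset": [-5, 55, 0], "angular": [0, 0, 0]},
    {"offset": [-5, 55, 0], "angular": [0, 0, 0]},
    {"offset": [-5, 50, 0], "angular": [0, 0, 0]},
    {"offset": [-5, 30, 0], "angular": [0, 0, 0]},
    {"offset": [0, 0, 0], "angular": [0, 0, 0]},
    {"offset": [0, 0, 0], "angular": [0, 0, 0]},
    {"offset": [0, 0, 0], "angular": [0, 0, 0]}
  ]
}}

```text
time_s: 37.3
tcp_pos: [0.5327, 0.3383, 0.213]
eef_rot: [3.14, -0.001, -0.169]
force: [0.4, 0.6, 0.4]
opening: 0.0467
grasp_force: 0.0
```

```bash
python3 - <<'E'
from h import *
im=save("top","pics/top3.png")[140:260,190:390,::-1]
cv2.imwrite("pics/crop5.png",cv2.resize(im,None,fx=4,fy=4,interpolation=cv2.INTER_CUBIC))
E
```

```text
(no output)
```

View pics/crop5.png

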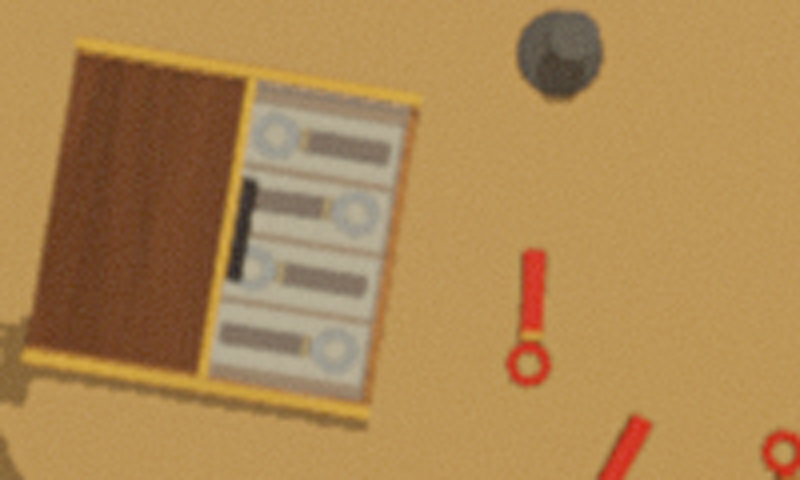

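The glass is fully shut, with its right edge at the case wall around crop (412,105). All four openers lie in their pockets.

```bash
python3 -c "
from station import r
print(r.finish_job())"
```

```text
the job is handed in; nothing more can be done
None
```

The job is handed in: both spare openers are flat and centred in the two empty pockets, the glass is shut to its end stop, and I saw nothing else disturbed, though the hand-in returned no verdict.

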